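Show the red-capped vial to the inspection camera

ROBOT

A 6-joint arm with a two-finger parallel gripper is mounted at the origin on a cart in front of the work surface, level with it; the furniture and walls round the work are solid. World frame = base frame: x ahead of the robot, y to its left, z up, the work surface at z = 0. Lengths are in mm, angles in degrees, forces in N, time in s.
With the tool pointing down it reaches from about 350 to 850 mm from the base axis. Payload 8.1 kg.
Tool frame: the origin (TCP) lies midway between the tips of the shut fingers; the grasp point (between the pads) lies 19 mm behind it; z points along the fingers, y is the line along which they close (so a half turn about z gives the same grasp; the last joint's range is limited). The gripper opens to 85 mm and grips with 20 to 120 N. Pads are 22 mm wide; open, the fingers measure 114 mm over their backs; the gripper's body (76 mm by 85 mm) begins 54 mm behind the grasp point. The pads swing forward as they close: fully open they stand 13 mm farther back than shut.
Start: joints at [69.763, 7.471, 85.268, -0, 87.261, -4.893], TCP at [158.744, 578.624, 191.392] pointing down, gripper open.
Joint ranges: [-169.43, 169.43], [-51.17, 129.36], [1.28, 143.12], [-76.62, 256.62], [0, 156.53], [-152.29, 152.29]. Speed limits (degrees/s): [136.94, 136.94, 159.86, 180, 180, 180].

INTERFACE

Orientations are given as [roll, pitch, yaw] about the fixed x, y, z axes, in that order (R = Rz(yaw) Ry(pitch) Rx(roll)).
In Python, from bench import sense, snapshot, camera_params, hand_in, masks_of, pinpoint gives the robot as it stands.
- The arm moves only by the tool step_arm, never from a script. Its argument "targets" is a list of rows, each an object with "angular": the turn, a rotation vector about the tool's x, y, z scaled (see below), a list of three; "dp": the shift along the tool's x, y, z scaled (see below), a list of three; "fingers": the closure, from 0 (fully open) to 1 (shut). A call has exactly 8 rows; each row is the pose to reach, as a shift and turn from the pose commanded when the call began, along the tool's axes at that moment, turning the shorter way round; what a row does not reach only later rows make up. The controller multiplies each number of a shift by 0.2 m and each number of a turn by 180 degrees. A row lasts 1/8 s, in which the tool goes at most 62.5 mm and 10.7 degrees, less where a joint would pass 70% of its speed; a pose out of reach is approached as far as the arm can. A call with a number of a shift or a turn outside -1 to 1 is refused whole. A call with a gripper value outside its range is refused whole. The fingers move at their own pace and stop on an object; "newtons" is the grip in N (left out, the last holds). Time passes only in rows, so rows that repeat a pose let the fingers close, or fill a call up. It gives the time, the measured TCP pose, the force, the opening and the grip force at its end, in the units of the state.
- sense(): the state, without advancing time (a new reading comes with each control period).
- snapshot(name): name is "scene" or "top"; returns the picture (420x560x3 uint8, blue, green, red); there is no depth.
- camera_params(name): a dict with "vfov" (degrees; the focal length in pixels is half the picture's height over the tangent of half this angle, whatever the lens; pixels are square), "cx", "cy" (the principal point, pixels), "R" (3x3) and "t" (3): a world point X has camera coordinates R X + t. Camera axes: x right, y down, z forward; pixel columns grow to the right and rows downward; lengths in mm; the calibration is good to about 2 mm. A picture is of the moment at which its call begins. camera_params takes no time and is no camera call.
- hand_in(): hands the job in; it is judged then, once.
Trained networks look in the newest picture that a camera, given by its name, has taken for a name from the list of things; names that differ only in an ending like _2 or _b are one class to them, and where a whole thing is asked for, a point or a joint stands for the part that bears it (a point fixed in the world has none). Each returns a list of dicts, best first, with "conf" (0 to 1); they miss things now and then, are a little off and sometimes report something else, mostly with a low value. They report only what shows in the picture. A call takes as long as a camera call.
- masks_of(camera, label): "pixels" (420x560 bool, what is visible of it) and "at" ([column, row] in pixels, amid what is visible of it).
- pinpoint(camera, label): "at" ([column, row] in pixels: a listed point, or the origin of a listed thing).
The state is a dict: "time": time; "joint_pos": joint angles; "qd": joint speeds; "joint_efforts": joint torques, N m; "tool_pos": TCP position; "tcp_rot": TCP orientation; "ft_force": force on the tool from outside, world axes, zero at the start; "wrist_torque": the same for the moment, N m; "finger_gap": finger opening in mm; "grip_force": force on a finger pad.
Only numpy, scipy, OpenCV 4.12 (cv2) and the standard library are available. Lean on these libraries where they do the work, as an engineer would, in place of code of your own. Each camera call takes 0.05 s, during which the arm holds its last target. There are 200 camera calls.

TASK

Gently swing the clear hood of the sample box up and back until it rests on its stop, leading it by its blue handle rather than letting it fall, then take out the red-capped vial and present it to the inspection camera: the middle of the vial on the lens's line of sight, 11 cm in front of the lens, cap end up and the vial leaning so that the camera looks at its side squarely. The program finishes while you are holding the vial still in the air there, with nothing but the gripper carrying it; leave the hood open, the other vials in their sockets and everything else undisturbed.

Things in the scene. Friction and masses are not known exactly. Their poses are not given: they have to be found in the camera images.
- sample_box: Low white plastic base, 80 x 210 x 18 mm (x, y, z), fixed to the worktop. Origin: centre of its underside; x points to the back (hinge side), z up. Three round sockets, 25 mm wide and 13 mm deep (floor 5 mm above the origin), lie in a row at x = -10 mm, y = -70, 0 and +70 mm. Two hinge blocks, 30 mm high, at the back edge.
- hood (a joint): Hinge of the clear hood over the vials (84 mm deep, 206 wide, 44 high, open below, 0.22 kg; closed, its top is 68 mm above the worktop). 0 = closed (start), grows as the front rises, 1.65 = at its stop, upright behind the hinge, where its weight keeps it. Nearly free hinge: let go below about 1.0 rad it falls shut, beyond about 1.1 rad it falls open.
- hood_handle (a point): Middle of the blue round bar in front of the hood: 10 mm thick, 90 mm long, parallel to the hinge (box y), 42 mm from the hood's front face to its centre line, a leg at each end (80 mm free between). Closed: 46 mm above the worktop, 126 mm in front of and 22 mm above the hinge axis; it moves on a circle about the hinge. The bar can turn between the fingers.
- hood_hinge (a point): Point on the hinge axis, level with the middle of the box; 24 mm above the worktop, 46 mm behind the box's centre. The hinge axis is the box's y axis.
- red_vial: Glass specimen vial with a red screw cap, 23 mm across, 52 mm high, 18 g, standing in one of the three sockets (which one varies) and rising about 39 mm above the base. Origin: centre of its underside; z is its axis, pointing to the cap.
- red_vial_mid (a point): Middle of the red-capped vial, on its axis, 26 mm above its underside.
- white_vial: Same vial with a white cap, in another socket; stays there. Origin: centre of its underside.
- black_vial: Same vial with a black cap, in another socket; stays there. Origin: centre of its underside.
- camera_head: Grey inspection camera, 46 mm wide, 70 mm long, black/steel lens barrel, fixed on a column stand (column 16 mm thick behind it; base 110 x 90 mm). Origin: centre of the lens front. Looks along its -x: towards the robot's side, always 30 degrees downward; y is level; z is square to the line of sight, up and 30 degrees away from the camera: the axis of a vial seen squarely. Place, heading and height vary.
- focus_point (a point): Point in empty air on the lens's line of sight, 110 mm in front of the lens's front face (camera_head x = -110 mm), 0.18 to 0.24 m above the worktop: where the middle of the vial belongs. Its axes are those of camera_head.
- eyepiece: Spare microscope eyepiece, black and white, 40 mm across, 49 mm high, standing loose. Origin: centre of its underside. To be left alone.
- glass_beaker: Clear glass beaker, 45 mm across, 57 mm high, standing loose. Origin: centre of its underside. To be left alone.

How it is judged (in metres and radians):
On the way, in this order (a step that is already met when the one before it is completed fails the run):
1. the hood is open, resting back at its stop (value of joint hood above 1.5 rad), for 0.2 s.
2. the gripper has lifted the red-capped vial clear of its socket (contact force between the fingers and red_vial above 1 N and height (world z) of red_vial above 0.06 m and value of joint hood above 1.5 rad), for 0.2 s.
At the end, for the whole second after the job is handed in: Gripper alone holds the red-capped vial still, its middle within 15 mm of the focus point, axis within 10 degrees of camera_head z, cap end up; hood beyond 1.5 rad; other vials upright in their sockets (moved < 15 mm), eyepiece and beaker upright (moved < 30 mm) (contact force between the fingers and red_vial above 1 N and distance between red_vial_mid and focus_point below 0.015 m and angle between the z axis of red_vial and the z axis of camera_head, either way round below 0.17 rad and angle between red_vial's own z axis and vertical below 1.2 rad and height (world z) of red_vial above 0.1 m and linear speed of red_vial below 0.02 m/s and angular speed of red_vial below 0.2 rad/s and contact force between red_vial and camera_head below 0.05 N and contact force between red_vial and sample_box below 0.05 N and value of joint hood above 1.5 rad and distance of each of white_vial, black_vial from where it was at the start of the episode below 0.015 m and angle between each of white_vial, black_vial's own z axis and vertical below 0.25 rad and distance of each of eyepiece, glass_beaker from where it was at the start of the episode below 0.03 m and angle between each of eyepiece, glass_beaker's own z axis and vertical below 0.3 rad); the arm keeps its last pose, push and grip.
It fails at once if the hood is flung or let fall (turns faster than 2.8 rad/s either way) (velocity of joint hood above 2.8 rad/s or velocity of joint hood below -2.8 rad/s).
It fails at once if another vial is pulled out or tipped (not (distance of white_vial from where it was at the start of the episode below 0.015 m) or not (distance of black_vial from where it was at the start of the episode below 0.015 m) or not (angle between white_vial's own z axis and vertical below 0.25 rad) or not (angle between black_vial's own z axis and vertical below 0.25 rad)).
It fails at once if the eyepiece or the beaker is pushed away or knocked over (not (distance of eyepiece from where it was at the start of the episode below 0.03 m) or not (distance of glass_beaker from where it was at the start of the episode below 0.03 m) or not (angle between eyepiece's own z axis and vertical below 0.3 rad) or not (angle between glass_beaker's own z axis and vertical below 0.3 rad)).
It also fails if it takes over 58 s, if anything falls off the work surface, if the arm or the gripper's body presses on something with over 40 N, if the wrist force passes 120 N, or if a joint passes its speed limit or range.

## Working session

There is one attempt and no reset: what is moved stays moved. The work goes in short steps, Python scripts to look and compute and a tool call to move; the robot and the scene stay as the last step left them, time stands still between calls to the robot, and variables do not carry over. Pictures are saved under pics/ and viewed, at most 10 in all, crops included, and the job is handed in when it is done.

Besides the shell and the picture viewer there is one more tool, called after "Request:" by a JSON object that holds its "method" and its "body". step_arm: Moves the arm, as the interface text tells. Its arguments: {"type":"object","properties":{"targets":{"type":"array","items":{"type":"object","properties":{"angular":{"type":"array","items":{"type":"number","minimum":-1,"maximum":1}},"dp":{"type":"array","items":{"type":"number","minimum":-1,"maximum":1}},"fingers":{"type":"number"}}}},"newtons":{"type":"number"}},"required":["targets"]}

```bash
mkdir -p pics; ls; python3 - <<'E'
from bench import *
import cv2,numpy as np
for c in ("scene","top"):
    im=snapshot(c); cv2.imwrite(f"pics/{c}0.png",im)
    p=camera_params(c); print(c,p)
    for n in ["sample_box","hood_handle","hood_hinge","red_vial","red_vial_mid","white_vial","black_vial","camera_head","focus_point","eyepiece","glass_beaker"]:
        print(n,[(np.round(d["at"],1).tolist(),round(d["conf"],2)) for d in pinpoint(c,n)[:3]])
print(sense())
E
```

```text
pics
scene {'vfov': 46.777520472623834, 'cx': 283.6096966985476, 'cy': 213.79157497264396, 'R': array([[ 0.5251034 , -0.85102253,  0.00520242],
       [-0.37891723, -0.23926689, -0.89396481],
       [ 0.76202897,  0.46745268, -0.44810696]]), 't': array([-367.20230875,  352.06342341,  906.60957   ])}
sample_box [([210.4, 261.0], 0.9)]
hood_handle [([190.7, 258.9], 0.71)]
hood_hinge [([211.7, 244.4], 0.55)]
red_vial []
red_vial_mid [([214.8, 246.2], 0.49)]
white_vial []
black_vial []
camera_head []
focus_point []
eyepiece [([383.4, 326.5], 0.73)]
glass_beaker []
top {'vfov': 53.56183377375181, 'cx': 276.43284425666764, 'cy': 202.9527480699181, 'R': array([[ 0.0013436 , -0.99963839, -0.02685671],
       [-0.99257064,  0.00193432, -0.12165437],
       [ 0.12166233,  0.02682063, -0.99220912]]), 't': array([ -37.64539518,  590.20336699, 1260.68397289])}
sample_box [([222.2, 233.1], 0.55)]
hood_handle [([229.1, 253.0], 0.62)]
hood_hinge []
red_vial []
red_vial_mid []
white_vial []
black_vial []
camera_head [([373.5, 145.4], 0.53)]
focus_point []
eyepiece [([386.7, 233.4], 0.72), ([224.4, 252.0], 0.58)]
glass_beaker []
{'time': 1.2, 'joint_pos': array([ 6.97611542e+01,  7.47047501e+00,  8.52694775e+01,  8.49942181e-04,
        8.72616045e+01, -4.89390799e+00]), 'qd': array([-0.00105498,  0.03751714,  0.0305224 , -0.05129139, -0.06478089,
        0.11631783]), 'joint_efforts': array([ 8.51522727e-04, -5.69322646e+01, -5.00859332e+01, -2.49810701e-04,
        1.10812154e-03,  1.10230485e-05]), 'tool_pos': array([158.75522702, 578.605269  , 191.3833356 ]), 'tcp_rot': array([-1.79998521e+02, -9.78704138e-04,  1.64655022e+02]), 'ft_force': array([ 0.81806908, -0.24551601, -0.70654528]), 'wrist_torque': array([0.0512062 , 0.01724137, 0.06389803]), 'grip_force': 0.0, 'finger_gap': 85.64065847620405}
```

```bash
cd pics; python3 - <<'E'
import cv2
a=cv2.imread("scene0.png"); b=cv2.imread("top0.png")
cv2.imwrite("s1.png",cv2.resize(a,None,fx=1.42,fy=1.42,interpolation=cv2.INTER_CUBIC))
cv2.imwrite("t1.png",cv2.resize(b,None,fx=1.42,fy=1.42,interpolation=cv2.INTER_CUBIC))
E
```

```text
(no output)
```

View pics/s1.png

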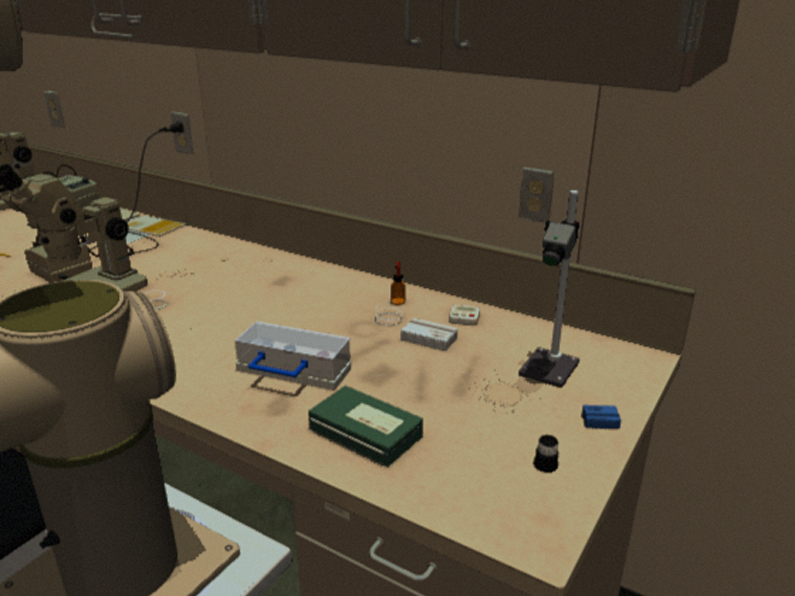

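View pics/t1.png

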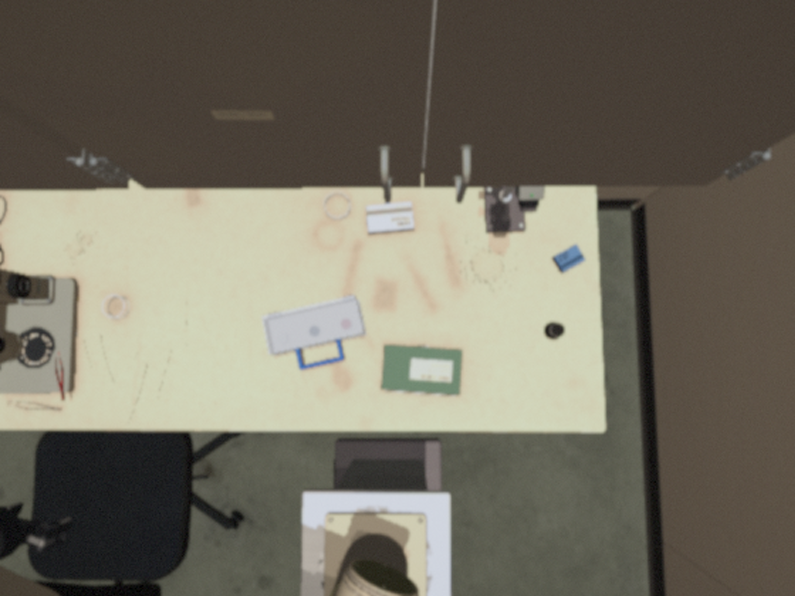

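Scene view: hood box around (293,355) with its blue handle at (278,366), camera head at (560,243) on the stand, eyepiece at (546,453). In the top view the red vial shows at (346,323), so it is the robot-right socket (box y = -70), with black in the middle and white on the left. Next I'll get masks and zoomed crops.

```bash
python3 - <<'E'
from bench import *
import cv2,numpy as np,pickle
M={};out=[]
for c in ("scene","top"):
    im=snapshot(c); M[c]=im
    for n in ["sample_box","hood","hood_handle","camera_head","red_vial","glass_beaker","eyepiece"]:
        r=masks_of(c,n); M[c,n]=r
        print(c,n,[(np.round(d["at"]).tolist(),round(d["conf"],2),int(d["pixels"].sum())) for d in r[:3]])
    for n in ["focus_point","camera_head","glass_beaker"]:
        print("pp",n,[(np.round(d["at"],1).tolist(),round(d["conf"],2)) for d in pinpoint(c,n)[:3]])
pickle.dump(M,open("M.pkl","wb"))
def crop(im,x,y,w,h,s): return cv2.resize(im[y:y+h,x:x+w],(w*s,h*s),interpolation=cv2.INTER_CUBIC)
s,t=M["scene"],M["top"]
A=crop(s,350,130,66,150,4)           # stand 264x600
B=crop(t,325,120,66,50,4)            # top stand 264x200
C=crop(s,155,220,100,65,5); 
D=crop(t,175,200,90,65,5)
can=np.zeros((600,800,3),np.uint8)
can[:600,:264]=A; can[:325,270:770]=C; can[330:530,270:534]=B; can[330:590,540:800]=crop(t,180,203,65,65,4)
cv2.imwrite("pics/c1.png",can)
E
```

```text
scene sample_box [([208.0, 248.0], 0.83, 2890)]
scene hood [([202.0, 245.0], 0.84, 2451)]
scene hood_handle [([204.0, 245.0], 0.57, 2424)]
scene camera_head [([392.0, 168.0], 0.69, 653)]
scene red_vial [([203.0, 247.0], 0.46, 2462)]
scene glass_beaker []
scene eyepiece [([385.0, 318.0], 0.75, 389)]
pp focus_point []
pp camera_head [([388.0, 183.2], 0.7)]
pp glass_beaker [([207.5, 262.9], 0.59)]
top sample_box [([222.0, 235.0], 0.6, 2200)]
top hood [([220.0, 228.0], 0.72, 2155)]
top hood_handle [([223.0, 228.0], 0.71, 1973)]
top camera_head [([224.0, 229.0], 0.71, 2014), ([373.0, 136.0], 0.61, 283)]
top red_vial []
top glass_beaker [([218.0, 231.0], 0.7, 2194)]
top eyepiece [([388.0, 230.0], 0.68, 124)]
pp focus_point []
pp camera_head [([372.2, 148.3], 0.67)]
pp glass_beaker []
```

View pics/c1.png

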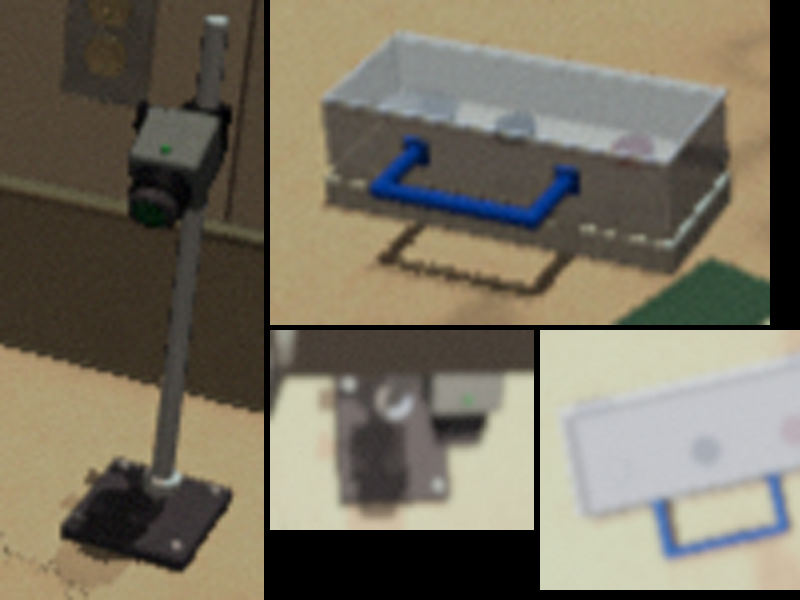

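Crop shows the lens in the scene at about (387,181), in the top view at about (373,147); the base plate corners and screws are visible in both, and the handle is clearly blue in both. I'll fit both poses.

```bash
cat > h.py <<'E'
import numpy as np,cv2,pickle
from scipy.optimize import minimize,least_squares
from bench import camera_params
P={c:camera_params(c) for c in("scene","top")}
F={c:210/np.tan(np.radians(P[c]["vfov"])/2) for c in P}
def proj(c,X):
    p=P[c];Y=np.atleast_2d(X)@p["R"].T+p["t"]
    return Y[:,:2]/Y[:,2:]*F[c]+[p["cx"],p["cy"]]
def ray(c,uv):
    p=P[c];d=np.array([(uv[0]-p["cx"])/F[c],(uv[1]-p["cy"])/F[c],1])
    return -p["R"].T@p["t"],p["R"].T@d
def onz(c,uv,z):
    o,d=ray(c,uv);return o+d*(z-o[2])/d[2]
def tri(uvs,uvt):
    return least_squares(lambda X:np.r_[proj("scene",X)[0]-uvs,proj("top",X)[0]-uvt],[500,0,100]).x
def Rz(a):
    a=np.radians(a);return np.array([[np.cos(a),-np.sin(a),0],[np.sin(a),np.cos(a),0],[0,0,1]])
E
python3 - <<'E'
from h import *
M=pickle.load(open("M.pkl","rb"))
B={}
for c in P:
    im=M[c].astype(int); m=(im[...,0]>im[...,2]+35)&(im[...,0]>im[...,1]+15)
    n,l,s,_=cv2.connectedComponentsWithStats(m.astype(np.uint8))
    reg=np.zeros_like(m)
    r=(155,220,255,285) if c=="scene" else (180,215,260,265)
    reg[r[1]:r[3],r[0]:r[2]]=1; B[c]=m&reg; print(c,B[c].sum())
S=6
def render(c,q):
    x,y,a=q; T=lambda X:np.array(X)@Rz(a).T+[x,y,0]
    img=np.zeros((420,560),np.float32); o=(155,200); w=(110,90)
    can=np.zeros((w[1]*S,w[0]*S),np.uint8)
    for p0,p1 in (([-80,-45,46],[-80,45,46]),([-80,-42.5,46],[-38,-42.5,46]),([-80,42.5,46],[-38,42.5,46])):
        uv=proj(c,T([p0,p1])); d=np.linalg.norm(P[c]["R"]@T([p0])[0]+P[c]["t"])
        uv=((uv-o+.5)*S).round().astype(int)
        cv2.line(can,tuple(map(int,uv[0])),tuple(map(int,uv[1])),255,max(1,int(round(10*F[c]/d*S))))
    return cv2.resize(can,w,interpolation=cv2.INTER_AREA)/255.,o,w
def cost(q,cams=("scene","top")):
    s=0
    for c in cams:
        r,o,w=render(c,q); m=cv2.GaussianBlur(B[c][o[1]:o[1]+w[1],o[0]:o[0]+w[0]].astype(float),(0,0),1.2)
        r=cv2.GaussianBlur(r,(0,0),1.2); s+=((r-m)**2).sum()/(m**2).sum()
    return s
g=onz("top",(222,229),46)
for cams in (("scene","top"),("scene",),("top",)):
    best=min((minimize(cost,[g[0],g[1],a],args=(cams,),method="Nelder-Mead",options=dict(initial_simplex=[[g[0],g[1],a],[g[0]+25,g[1],a],[g[0],g[1]+25,a],[g[0],g[1],a+8]])) for a in(0,10,20)),key=lambda r:r.fun)
    print(cams,best.x.round(1),best.fun)
    if len(cams)==2: q=best.x
T=lambda X:(np.array(X)@Rz(q[2]).T+[q[0],q[1],0])
print("handle",T([-80,0,46]),"hinge",T([46,0,24]),"red",T([-10,-70,5]))
for c in P: # box outline check
    print(c,"proj base corners",proj(c,T([[-40,-105,0],[-40,105,0],[40,-105,0],[40,105,0]])).round(1).tolist(),"hoodtop",proj(c,T([[-38,-103,68],[-38,103,68],[46,-103,68],[46,103,68]])).round(1).tolist())
print("red top proj",proj("top",T([[-10,-70,57]])),proj("scene",T([[-10,-70,57]])))
for s,t in (((387,181),(373.5,147.3)),((388,183.2),(372.2,148.3))):
    X=tri(np.array(s),np.array(t)); print("lens",X,proj("scene",X)-s,proj("top",X)-t)
f=lambda p:(350+p[0]/4,130+p[1]/4)
print("base corners scene z=12 ",[onz("scene",f(p),10).round() for p in((62,527),(120,460),(231,490),(185,565))])
f=lambda p:(325+(p[0]-270)/4,120+(p[1]-330)/4)
print("screws scene",[onz("scene",(350+p[0]/4,130+p[1]/4),12).round() for p in((120,466),(215,490),(177,545))])
print("top front corners, screws",[onz("top",f(p),10).round() for p in((340,502),(450,495),(348,383),(438,486))])
for n in("eyepiece",): print(n,onz("scene",(383.4,326.5),0))
E
```

```text
scene 218
top 142
('scene', 'top') [506.8 133.2  12.7] 0.25901424039460924
('scene',) [507.2 135.1  13.6] 0.05502664577801562
('top',) [507.1 133.2  12.8] 0.20033397755829865
handle [428.71904962 115.64593824  46.        ] hinge [551.65397545 143.26846549  24.        ] red [512.3620791   62.69460569   5.        ]
scene proj base corners [[235.4, 274.3], [166.2, 260.2], [247.1, 259.2], [180.7, 246.5]] hoodtop [[234.0, 251.8], [164.7, 238.7], [246.6, 236.9], [180.3, 225.1]]
top proj base corners [[257.9, 235.4], [193.3, 250.0], [252.6, 211.0], [188.5, 225.4]] hoodtop [[255.5, 233.9], [188.8, 248.9], [249.6, 206.9], [183.5, 221.8]]
red top proj [[243.24270062 227.50576532]] [[227.16604176 248.11819857]]
lens [ 706.12879655 -293.64219122  263.35361402] [[ 0.64540182 -0.13960428]] [[-0.61295344  0.31913885]]
lens [ 706.49300424 -294.11950115  256.89732931] [[-0.38216473  0.08238215]] [[ 0.364078   -0.18982318]]
base corners scene z=12  [array([ 718., -252.,   10.]), array([ 825., -252.,   10.]), array([ 827., -334.,   10.]), array([ 718., -340.,   10.])]
screws scene [array([ 814., -256.,   12.]), array([ 818., -326.,   12.]), array([ 735., -328.,   12.])]
top front corners, screws [array([ 722., -249.,   10.]), array([ 727., -336.,   10.]), array([ 820., -257.,   10.]), array([ 734., -327.,   10.])]
eyepiece [ 499.00684151 -390.30221138    0.        ]
```

```bash
cat >> h.py <<'E'
from scipy.spatial.transform import Rotation as Ro
BX=np.array([506.8,133.6,0.]);BA=13.0
def box(X): return Rz(BA)@np.array(X,float)+BX
def down(yaw): return Ro.from_euler("xyz",[180,0,yaw],degrees=True)
def plan(pts,p=None,R=None):
    """pts: list of (pos,Rotation); prints dp, angular relative to current pose"""
    from bench import sense
    s=sense(); p=s["tool_pos"] if p is None else p
    R=Ro.from_euler("xyz",s["tcp_rot"],degrees=True) if R is None else R
    for q,Q in pts:
        print((R.inv().apply(np.array(q)-p)/200).round(3).tolist(),((R.inv()*Q).as_rotvec(degrees=True)/180).round(3).tolist())
E
python3 - <<'E'
from h import *
h=box([-80,0,46]);print(h)
p0=np.array([158.7,578.6,191.4]);g=np.array([h[0],h[1],150])
R=down(164.65)
mid=p0+(g-p0)*.4
plan([(mid,down(140)),(p0+(g-p0)*.8,down(120))])
plan([(g,down(103))],mid,down(140))
E
```

```text
[428.85039482 115.60391565  46.        ]
[-0.766, -0.75, 0.083] [-0.0, 0.0, 0.137]
[-1.532, -1.5, 0.166] [-0.0, 0.0, 0.248]
[-1.514, -0.543, 0.124] [0.0, -0.0, 0.206]
```

Request:
{"method": "step_arm", "body": {"targets": [{"dp":[-0.19,-0.19,0.02],"angular":[0,0,0.034],"fingers":0.6},{"dp":[-0.38,-0.375,0.04],"angular":[0,0,0.068],"fingers":0.6},{"dp":[-0.57,-0.56,0.06],"angular":[0,0,0.1],"fingers":0.6},{"dp":[-0.766,-0.75,0.083],"angular":[0,0,0.137],"fingers":0.6},{"dp":[-0.9,-0.88,0.095],"angular":[0,0,0.18],"fingers":0.6},{"dp":[-1,-0.98,0.1],"angular":[0,0,0.22],"fingers":0.6},{"dp":[-1,-0.98,0.1],"angular":[0,0,0.26],"fingers":0.6},{"dp":[-1,-0.98,0.1],"angular":[0,0,0.3],"fingers":0.6}]}}

```text
time: 3.3
tool_pos: [300.1, 336.3, 171.6]
tcp_rot: [180.0, -0.0, 110.3]
ft_force: [-0.5, -0.0, -0.4]
finger_gap: 34.0
grip_force: 0.0
```

```bash
python3 - <<'E'
from h import *
h=box([-80,0,46])
plan([((h[0],h[1],150),down(103))])
E
```

```text
[-1.258, 0.22, 0.108] [0.0, -0.0, 0.041]
```

Request:
{"method": "step_arm", "body": {"targets": [{"dp":[-0.2,0.035,0.02],"angular":[0,0,0.01],"fingers":0.6},{"dp":[-0.4,0.07,0.04],"angular":[0,0,0.02],"fingers":0.6},{"dp":[-0.6,0.11,0.05],"angular":[0,0,0.03],"fingers":0.6},{"dp":[-0.8,0.14,0.07],"angular":[0,0,0.041],"fingers":0.6},{"dp":[-1,0.175,0.09],"angular":[0,0,0.041],"fingers":0.6},{"dp":[-1,0.2,0.1],"angular":[0,0,0.041],"fingers":0.6},{"dp":[-1,0.22,0.108],"angular":[0,0,0.041],"fingers":0.6},{"dp":[-1,0.22,0.108],"angular":[0,0,0.041],"fingers":0.6}]}}

```text
time: 4.3
tool_pos: [411.2, 166.0, 149.7]
tcp_rot: [-180.0, -0.0, 103.4]
ft_force: [-0.1, 0.0, -0.9]
finger_gap: 34.2
grip_force: 0.0
```

```bash
python3 - <<'E'
from h import *
h=box([-80,0,46])
plan([((h[0],h[1],150),down(103)),((h[0],h[1],90),down(103))])
E
```

```text
[-0.265, 0.028, -0.002] [-0.0, -0.0, 0.002]
[-0.266, 0.028, 0.298] [-0.0, -0.0, 0.002]
```

Move above the handle, then down to z=90 and look.

Request:
{"method": "step_arm", "body": {"targets": [{"dp":[-0.14,0.015,0],"angular":[0,0,0.0],"fingers":0.6},{"dp":[-0.265,0.028,0],"angular":[0,0,0.0],"fingers":0.6},{"dp":[-0.265,0.028,0.1],"angular":[0,0,0],"fingers":0.6},{"dp":[-0.265,0.028,0.2],"angular":[0,0,0],"fingers":0.6},{"dp":[-0.265,0.028,0.3],"angular":[0,0,0],"fingers":0.6},{"dp":[-0.265,0.028,0.35],"angular":[0,0,0],"fingers":0.6},{"dp":[-0.265,0.028,0.35],"angular":[0,0,0],"fingers":0.6},{"dp":[-0.265,0.028,0.35],"angular":[0,0,0],"fingers":0.6}]}}

```text
time: 5.3
tool_pos: [429.7, 115.1, 80.7]
tcp_rot: [179.9, 0.0, 103.3]
ft_force: [0.0, -0.2, -0.1]
finger_gap: 34.0
grip_force: 0.0
```

```bash
python3 - <<'E'
from h import *
from bench import *
a=snapshot("scene");b=snapshot("top")
def crop(im,x,y,w,h,s): return cv2.resize(im[y:y+h,x:x+w],(w*s,h*s),interpolation=cv2.INTER_CUBIC)
cv2.imwrite("pics/c2.png",np.hstack([crop(a,150,190,100,100,4),crop(b,175,190,100,100,4)]))
print(sense()["tool_pos"])
E
```

```text
[429.83015653 114.98990042  80.8079673 ]
```

View pics/c2.png

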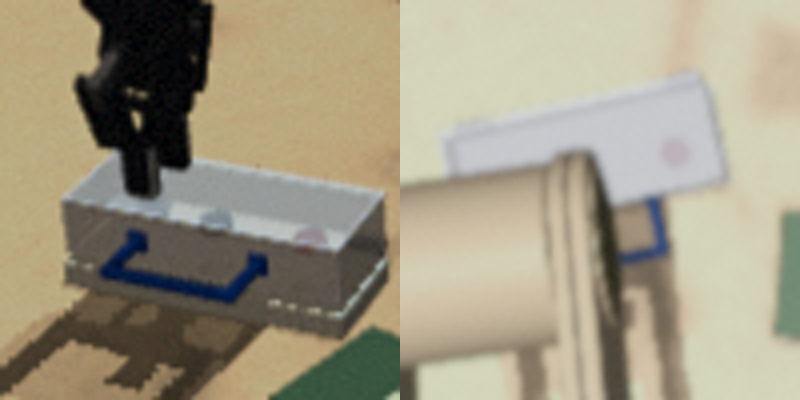

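The fingers hang above the handle, front tip at crop (140,190), rear at (178,165); a quick check against the projected TCP.

```bash
python3 - <<'E'
from h import *
d=Rz(13)@[1,0,0]
T=np.array([429.8,115,84])
for c in P: print(c,[((proj(c,T+d*k)[0]-([150,190] if c=="scene" else [175,190]))*4).round().tolist() for k in(-24,0,24)], ((proj(c,box([-80,0,46]))[0]-([150,190] if c=="scene" else [175,190]))*4).round())
plan([(box([-80,0,46-19]),down(103))])
E
```

```text
scene [[145.0, 248.0], [163.0, 230.0], [181.0, 212.0]] [166. 280.]
top [[204.0, 291.0], [197.0, 259.0], [191.0, 227.0]] [204. 260.]
[0.004, -0.005, 0.269] [0.001, 0.0, 0.002]
```

The tips look about 12 px higher than predicted. I'll take a fresh look to settle whether this is image lag or a real offset.

```bash
python3 - <<'E'
from h import *
from bench import *
a=snapshot("scene"); old=cv2.imread("pics/scene0.png")
T=sense()["tool_pos"];d=Rz(13)@[1,0,0]
o=np.array([140,140])
im=cv2.resize(a[140:290,140:260],None,fx=4,fy=4,interpolation=cv2.INTER_CUBIC)
for k in(-24,0,24):
  for z in (0,19,73):
    u=((proj("scene",T+d*k+[0,0,z])[0]-o+.5)*4).astype(int); cv2.circle(im,tuple(map(int,u)),4,(0,0,255),1)
cv2.imwrite("pics/c3.png",im);print(T)
E
```

```text
[429.76462253 114.91665273  80.68464866]
```

View pics/c3.png

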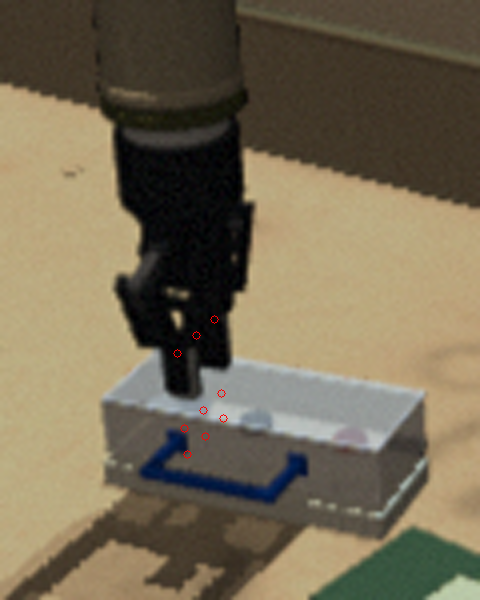

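```bash
python3 - <<'E'
from h import *
from bench import *
b=snapshot("top");a=snapshot("scene")
T=sense()["tool_pos"]; print(sense()["joint_pos"])
out=[]
for c,im,o in(("top",b,(140,130)),("scene",a,(120,30))):
  im=im[o[1]:o[1]+280,o[0]:o[0]+190]
  im=cv2.resize(im,None,fx=2.1,fy=2.1,interpolation=cv2.INTER_CUBIC)
  for z in(0,100,200,300,400):
    u=((proj(c,T+[0,0,z])[0]-o+.5)*2.1).astype(int); cv2.circle(im,tuple(map(int,u)),4,(0,0,255),1)
  out.append(im)
cv2.imwrite("pics/c4.png",np.hstack(out))
E
```

```text
[ 8.35361072e+00 -1.26768281e+01  1.16618602e+02 -1.36551038e-03
  7.60015265e+01 -4.92028028e+00]
```

View pics/c4.png

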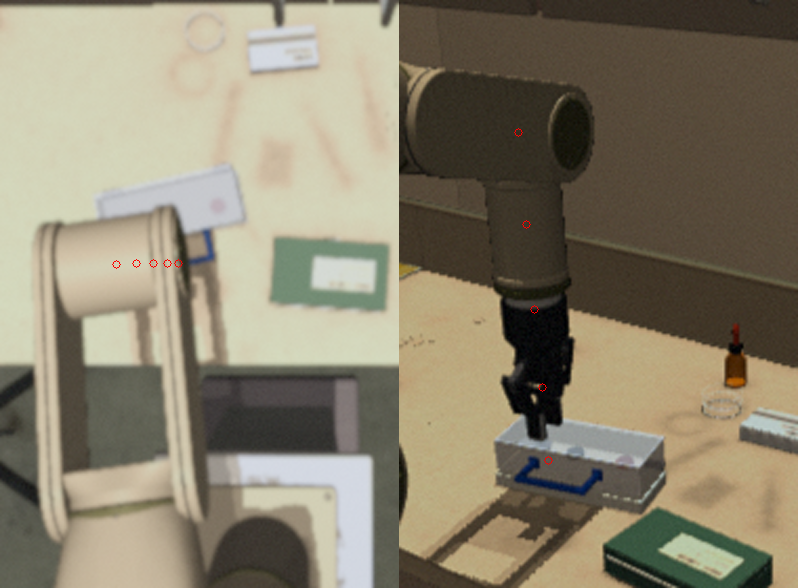

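Laterally the tool axis agrees in both views, but the tips sit about 35 mm higher in the picture than expected. Going down to the handle is safe either way, so I'll descend, close, and check the gap.

Request:
{"method": "step_arm", "body": {"targets": [{"dp":[0,0,0.05],"angular":[0,0,0.0],"fingers":0.6},{"dp":[0,0,0.1],"angular":[0,0,0.0],"fingers":0.6},{"dp":[0,0,0.15],"angular":[0,0,0],"fingers":0.6},{"dp":[0,0,0.2],"angular":[0,0,0],"fingers":0.6},{"dp":[0,0,0.23],"angular":[0,0,0],"fingers":0.6},{"dp":[0,0,0.25],"angular":[0,0,0],"fingers":0.6},{"dp":[0,0,0.269],"angular":[0,0,0],"fingers":0.6},{"dp":[0,0,0.269],"angular":[0,0,0],"fingers":0.6}]}}

```text
time: 6.55
tool_pos: [429.0, 114.7, 25.9]
tcp_rot: [-180.0, 0.0, 103.3]
ft_force: [-0.7, 0.0, 0.1]
finger_gap: 34.2
grip_force: 0.0
```

Request:
{"method": "step_arm", "body": {"newtons": 20, "targets": [{"dp":[0,0,0],"angular":[0,0,0],"fingers":0.7},{"dp":[0,0,0],"angular":[0,0,0],"fingers":0.75},{"dp":[0,0,0],"angular":[0,0,0],"fingers":0.8},{"dp":[0,0,0],"angular":[0,0,0],"fingers":0.85},{"dp":[0,0,0],"angular":[0,0,0],"fingers":0.9},{"dp":[0,0,0],"angular":[0,0,0],"fingers":1},{"dp":[0,0,0],"angular":[0,0,0],"fingers":1},{"dp":[0,0,0],"angular":[0,0,0],"fingers":1}]}}

```text
time: 7.55
tool_pos: [429.1, 114.8, 26.0]
tcp_rot: [180.0, -0.0, 103.3]
ft_force: [-0.5, 0.2, -0.0]
finger_gap: 0.4
grip_force: 0.0
```

```bash
python3 - <<'E'
from h import *
from bench import *
a=snapshot("scene")
im=cv2.resize(a[190:290,150:270],None,fx=5,fy=5,interpolation=cv2.INTER_CUBIC)
cv2.imwrite("pics/c5.png",im);s=sense();print(s["tool_pos"],s["finger_gap"],s["ft_force"])
E
```

```text
[429.08913272 114.75304219  25.982831  ] 0.4678227439170647 [ 0.73206405  0.26658554 -0.35564402]
```

View pics/c5.png

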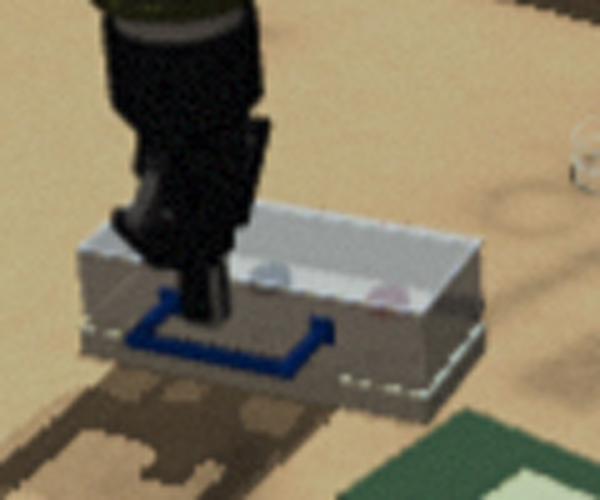

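Confirmed: the shut fingers hover above the bar (tip at about pixel (191,255), bar at (192,262)), so the real tips are higher than the reported TCP. I'll quantify the offset from the silhouette.

```bash
python3 - <<'E'
from h import *
T=np.array([429.1,114.8,0])
o=np.array([150,190])
for z in(26,50,55,60,65,70):
    c=[T+Rz(13)@[sx*w,sy*11,0]+[0,0,z] for w in(8,14.5) for sx in(-1,1) for sy in(-1,1)]
    print(z,((proj("scene",c)-o+.5)*5).round().astype(int).tolist())
print(onz("scene",(191,255),26))
E
```

```text
26 [[226, 397], [189, 390], [241, 381], [204, 374], [220, 404], [183, 396], [247, 375], [209, 368]]
50 [[223, 358], [185, 351], [237, 343], [200, 335], [217, 364], [179, 357], [243, 336], [206, 329]]
55 [[222, 350], [184, 342], [237, 334], [199, 327], [216, 356], [178, 349], [243, 328], [205, 321]]
60 [[221, 342], [183, 334], [236, 326], [198, 319], [215, 348], [177, 340], [242, 320], [204, 313]]
65 [[221, 333], [182, 326], [235, 318], [197, 311], [214, 340], [176, 332], [241, 312], [203, 305]]
70 [[220, 325], [182, 318], [234, 310], [197, 303], [214, 331], [175, 324], [240, 304], [203, 297]]
[471.30787775 157.00991411  26.        ]
```

Tips sit about 40 mm above the reported TCP. Reopen, descend 40 mm, close.

Request:
{"method": "step_arm", "body": {"targets": [{"dp":[0,0,0],"angular":[0,0,0.0],"fingers":0.6},{"dp":[0,0,0],"angular":[0,0,0.0],"fingers":0.6},{"dp":[0,0,0],"angular":[0,0,0],"fingers":0.6},{"dp":[0,0,0.05],"angular":[0,0,0],"fingers":0.6},{"dp":[0,0,0.1],"angular":[0,0,0],"fingers":0.6},{"dp":[0,0,0.15],"angular":[0,0,0],"fingers":0.6},{"dp":[0,0,0.2],"angular":[0,0,0],"fingers":0.6},{"dp":[0,0,0.2],"angular":[0,0,0],"fingers":0.6}]}}

```text
time: 8.6
tool_pos: [428.0, 114.6, -15.3]
tcp_rot: [-179.9, -0.0, 103.3]
ft_force: [0.1, -1.8, 0.3]
finger_gap: 34.0
grip_force: 0.0
```

Request:
{"method": "step_arm", "body": {"newtons": 20, "targets": [{"dp":[0,0,0],"angular":[0,0,0],"fingers":0.7},{"dp":[0,0,0],"angular":[0,0,0],"fingers":0.75},{"dp":[0,0,0],"angular":[0,0,0],"fingers":0.8},{"dp":[0,0,0],"angular":[0,0,0],"fingers":0.85},{"dp":[0,0,0],"angular":[0,0,0],"fingers":0.9},{"dp":[0,0,0],"angular":[0,0,0],"fingers":1},{"dp":[0,0,0],"angular":[0,0,0],"fingers":1},{"dp":[0,0,0],"angular":[0,0,0],"fingers":1}]}}

```text
time: 9.6
tool_pos: [428.8, 114.7, -13.9]
tcp_rot: [-180.0, 0.0, 103.3]
ft_force: [-4.9, -0.1, 5.3]
finger_gap: 9.3
grip_force: 19.6
```

Gripped (gap 9.3 mm). Now the arc.

```bash
python3 - <<'E'
import numpy as np
f=lambda t:np.array([-127.9*np.cos(np.radians(9.9+t)),-127.9*np.sin(np.radians(9.9+t))])/200
for k in range(3):
    print([(f(31*k+31/8*i)-f(31*k)).round(3).tolist() for i in range(1,9)])
E
```

```text
[[0.009, -0.042], [0.021, -0.084], [0.035, -0.125], [0.052, -0.164], [0.072, -0.203], [0.095, -0.24], [0.119, -0.275], [0.147, -0.309]]
[[0.029, -0.032], [0.061, -0.061], [0.094, -0.089], [0.129, -0.114], [0.166, -0.137], [0.205, -0.157], [0.244, -0.174], [0.285, -0.189]]
[[0.042, -0.012], [0.084, -0.021], [0.127, -0.028], [0.17, -0.031], [0.213, -0.031], [0.256, -0.029], [0.299, -0.024], [0.341, -0.016]]
```

Request:
{"method": "step_arm", "body": {"targets": [{"dp":[0,0.009,-0.042],"angular":[0,0,0],"fingers":1},{"dp":[0,0.021,-0.084],"angular":[0,0,0],"fingers":1},{"dp":[0,0.035,-0.125],"angular":[0,0,0],"fingers":1},{"dp":[0,0.052,-0.164],"angular":[0,0,0],"fingers":1},{"dp":[0,0.072,-0.203],"angular":[0,0,0],"fingers":1},{"dp":[0,0.095,-0.24],"angular":[0,0,0],"fingers":1},{"dp":[0,0.119,-0.275],"angular":[0,0,0],"fingers":1},{"dp":[0,0.147,-0.309],"angular":[0,0,0],"fingers":1}]}}

```text
time: 10.6
tool_pos: [455.6, 120.8, 48.1]
tcp_rot: [-179.7, 0.0, 103.3]
ft_force: [-16.0, -5.5, 10.5]
finger_gap: 9.1
grip_force: 20.3
```

Slight inward compression along the radius; I shift the arc about 3 mm outward.

Request:
{"method": "step_arm", "body": {"targets": [{"dp":[0,0.022,-0.042],"angular":[0,0,0],"fingers":1},{"dp":[0,0.053,-0.073],"angular":[0,0,0],"fingers":1},{"dp":[0,0.086,-0.101],"angular":[0,0,0],"fingers":1},{"dp":[0,0.122,-0.127],"angular":[0,0,0],"fingers":1},{"dp":[0,0.16,-0.151],"angular":[0,0,0],"fingers":1},{"dp":[0,0.2,-0.171],"angular":[0,0,0],"fingers":1},{"dp":[0,0.24,-0.189],"angular":[0,0,0],"fingers":1},{"dp":[0,0.282,-0.204],"angular":[0,0,0],"fingers":1}]}}

```text
time: 11.6
tool_pos: [513.3, 134.3, 89.1]
tcp_rot: [180.0, 0.0, 103.3]
ft_force: [-1.7, -5.0, 4.5]
finger_gap: 9.0
grip_force: 20.4
```

Request:
{"method": "step_arm", "body": {"targets": [{"dp":[0,0.042,-0.012],"angular":[0,0,0],"fingers":1},{"dp":[0,0.084,-0.021],"angular":[0,0,0],"fingers":1},{"dp":[0,0.127,-0.028],"angular":[0,0,0],"fingers":1},{"dp":[0,0.17,-0.031],"angular":[0,0,0],"fingers":1},{"dp":[0,0.213,-0.031],"angular":[0,0,0],"fingers":1},{"dp":[0,0.256,-0.029],"angular":[0,0,0],"fingers":1},{"dp":[0,0.299,-0.024],"angular":[0,0,0],"fingers":1},{"dp":[0,0.341,-0.016],"angular":[0,0,0],"fingers":1}]}}

```text
time: 12.6
tool_pos: [579.6, 150.1, 91.6]
tcp_rot: [180.0, 0.0, 103.3]
ft_force: [1.3, -4.4, 1.2]
finger_gap: 9.3
grip_force: 20.4
```

Request:
{"method": "step_arm", "body": {"targets": [{"dp":[0,0,0],"angular":[0,0,0],"fingers":0.7},{"dp":[0,0,0],"angular":[0,0,0],"fingers":0.6},{"dp":[0,0,0],"angular":[0,0,0],"fingers":0.6},{"dp":[0,0,-0.1],"angular":[0,0,0],"fingers":0.6},{"dp":[0,0,-0.25],"angular":[0,0,0],"fingers":0.6},{"dp":[0,0,-0.4],"angular":[0,0,0],"fingers":0.6},{"dp":[0,-0.2,-0.5],"angular":[0,0,0],"fingers":0.6},{"dp":[0,-0.5,-0.5],"angular":[0,0,0],"fingers":0.6}]}}

```text
time: 13.6
tool_pos: [483.0, 127.4, 195.9]
tcp_rot: [179.7, 0.0, 103.3]
ft_force: [-1.1, 0.3, 1.4]
finger_gap: 34.4
grip_force: 0.0
```

```bash
python3 - <<'E'
from h import *
from bench import *
a=snapshot("scene");r=[pinpoint("scene",n) for n in("red_vial_mid","red_vial","white_vial","black_vial")]
b=snapshot("top");r+=[pinpoint("top",n) for n in("red_vial_mid","red_vial","white_vial","black_vial")]
for x in r: print([(np.round(d["at"],1).tolist(),round(d["conf"],2)) for d in x[:2]])
print("pred",[(c,proj(c,box([-10,y,31])).round(1).tolist()) for c in P for y in(-70,0,70)])
cr=lambda im,x,y:cv2.resize(im[y:y+100,x:x+100],None,fx=4,fy=4,interpolation=cv2.INTER_CUBIC)
cv2.imwrite("pics/c6.png",np.hstack([cr(a,160,190),cr(b,175,170)]))
s=sense();print(s["tool_pos"],s["joint_pos"])
E
```

```text
[([206.8, 261.3], 0.33)]
[]
[([181.2, 257.0], 0.42)]
[([204.5, 258.7], 0.56)]
[([241.8, 228.1], 0.46)]
[([245.9, 230.3], 0.43)]
[([219.3, 215.4], 0.27), ([222.2, 231.4], 0.21)]
[([223.2, 231.0], 0.53)]
pred [('scene', [[227.6, 256.3]]), ('scene', [[204.3, 251.9]]), ('scene', [[181.6, 247.6]]), ('top', [[244.0, 227.9]]), ('top', [[222.1, 233.0]]), ('top', [[200.1, 238.0]])]
[482.61491552 127.34383662 192.09216939] [ 8.89156147e+00 -8.35817991e+00  1.00942248e+02  2.57714874e-03
  8.74030857e+01 -4.38416451e+00]
```

View pics/c6.png

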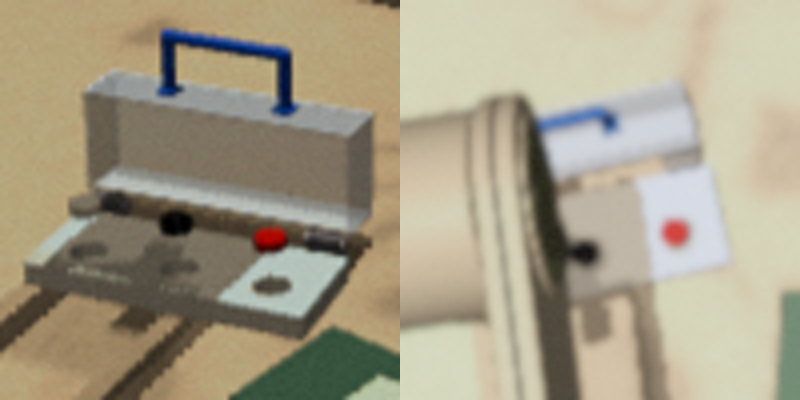

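Hood is open and the red cap shows at scene (227.5,249.5), top (244,228), as predicted from the box pose.

```bash
python3 - <<'E'
from h import *
v=box([-10,-70,57]);print(v,tri(np.array([227.3,249.3]),np.array([243.8,228.1])))
plan([((v[0],v[1],150),down(13)),((v[0],v[1],-14),down(13))])
E
```

```text
[512.80287316  63.14458492  57.        ] [510.72962002  61.17918334  54.62860049]
[-0.347, 0.073, 0.21] [0.0, -0.0, 0.502]
[-0.347, 0.073, 1.03] [0.0, -0.0, 0.502]
```

Request:
{"method": "step_arm", "body": {"targets": [{"dp":[-0.1,0.02,0.05],"angular":[0,0,0.058],"fingers":0.45},{"dp":[-0.2,0.04,0.1],"angular":[0,0,0.116],"fingers":0.45},{"dp":[-0.3,0.06,0.15],"angular":[0,0,0.174],"fingers":0.45},{"dp":[-0.347,0.07,0.21],"angular":[0,0,0.232],"fingers":0.45},{"dp":[-0.347,0.07,0.21],"angular":[0,0,0.29],"fingers":0.45},{"dp":[-0.347,0.07,0.21],"angular":[0,0,0.348],"fingers":0.45},{"dp":[-0.347,0.07,0.21],"angular":[0,0,0.406],"fingers":0.45},{"dp":[-0.347,0.07,0.21],"angular":[0,0,0.46],"fingers":0.45}]}}

```text
time: 15.1
tool_pos: [511.7, 62.8, 149.5]
tcp_rot: [-180.0, 0.0, 20.1]
ft_force: [0.9, 0.4, -0.1]
finger_gap: 46.9
grip_force: 0.0
```

```bash
python3 - <<'E'
from h import *
plan([((512,62.2,70),down(13)),((512,62.2,-14),down(13))])
E
```

```text
[0.0, 0.004, 0.398] [-0.0, 0.0, 0.04]
[0.001, 0.004, 0.818] [-0.0, 0.0, 0.04]
```

Descend in two stages, checking force.

Request:
{"method": "step_arm", "body": {"targets": [{"dp":[0,0.004,0.08],"angular":[0,0,0.04],"fingers":0.45},{"dp":[0,0.004,0.18],"angular":[0,0,0.04],"fingers":0.45},{"dp":[0,0.004,0.28],"angular":[0,0,0.04],"fingers":0.45},{"dp":[0,0.004,0.38],"angular":[0,0,0.04],"fingers":0.45},{"dp":[0,0.004,0.45],"angular":[0,0,0.04],"fingers":0.45},{"dp":[0,0.004,0.5],"angular":[0,0,0.04],"fingers":0.45},{"dp":[0,0.004,0.55],"angular":[0,0,0.04],"fingers":0.45},{"dp":[0,0.004,0.6],"angular":[0,0,0.04],"fingers":0.45}]}}

```text
time: 16.1
tool_pos: [511.9, 62.1, 29.6]
tcp_rot: [180.0, -0.0, 13.3]
ft_force: [-0.1, -1.0, -0.2]
finger_gap: 47.3
grip_force: 0.0
```

Request:
{"method": "step_arm", "body": {"targets": [{"dp":[0,0,0.04],"angular":[0,0,0],"fingers":0.45},{"dp":[0,0,0.08],"angular":[0,0,0],"fingers":0.45},{"dp":[0,0,0.12],"angular":[0,0,0],"fingers":0.45},{"dp":[0,0,0.16],"angular":[0,0,0],"fingers":0.45},{"dp":[0,0,0.19],"angular":[0,0,0],"fingers":0.45},{"dp":[0,0,0.215],"angular":[0,0,0],"fingers":0.45},{"dp":[0,0,0.215],"angular":[0,0,0],"fingers":0.45},{"dp":[0,0,0.215],"angular":[0,0,0],"fingers":0.45}]}}

```text
time: 17.1
tool_pos: [511.7, 62.1, -13.0]
tcp_rot: [180.0, -0.0, 13.3]
ft_force: [-0.7, 0.6, -0.3]
finger_gap: 47.2
grip_force: 0.0
```

Request:
{"method": "step_arm", "body": {"newtons": 25, "targets": [{"dp":[0,0,0],"angular":[0,0,0],"fingers":0.55},{"dp":[0,0,0],"angular":[0,0,0],"fingers":0.62},{"dp":[0,0,0],"angular":[0,0,0],"fingers":0.68},{"dp":[0,0,0],"angular":[0,0,0],"fingers":0.74},{"dp":[0,0,0],"angular":[0,0,0],"fingers":0.8},{"dp":[0,0,0],"angular":[0,0,0],"fingers":1},{"dp":[0,0,0],"angular":[0,0,0],"fingers":1},{"dp":[0,0,0],"angular":[0,0,0],"fingers":1}]}}

```text
time: 18.1
tool_pos: [511.7, 62.1, -13.0]
tcp_rot: [180.0, -0.0, 13.3]
ft_force: [-0.5, 0.5, 3.0]
finger_gap: 21.9
grip_force: 24.5
```

Vial gripped (21.9 mm). Lift straight up.

Request:
{"method": "step_arm", "body": {"targets": [{"dp":[0,0,-0.05],"angular":[0,0,0],"fingers":1},{"dp":[0,0,-0.12],"angular":[0,0,0],"fingers":1},{"dp":[0,0,-0.22],"angular":[0,0,0],"fingers":1},{"dp":[0,0,-0.35],"angular":[0,0,0],"fingers":1},{"dp":[0,0,-0.5],"angular":[0,0,0],"fingers":1},{"dp":[0,0,-0.65],"angular":[0,0,0],"fingers":1},{"dp":[0,0,-0.8],"angular":[0,0,0],"fingers":1},{"dp":[0,0,-0.9],"angular":[0,0,0],"fingers":1}]}}

```text
time: 19.1
tool_pos: [512.2, 62.1, 169.8]
tcp_rot: [180.0, -0.2, 13.3]
ft_force: [0.2, -0.3, -0.4]
finger_gap: 21.8
grip_force: 24.5
```

```bash
cat >> h.py <<'E'
CY=1.5
LENS=np.array([706.2,-293.8,260.])
RT=Ro.from_euler("z",CY,degrees=True)*Ro.from_euler("y",-30,degrees=True)*Ro.from_euler("x",180,degrees=True)
FOC=LENS+Ro.from_euler("z",CY,degrees=True).apply([-110*np.cos(np.pi/6),0,-55])
E
python3 - <<'E'
from h import *
tz=RT.apply([0,0,1]);G=FOC+44*tz;print(FOC,tz,G)
plan([((560,-70,180),Ro.from_euler("z",CY,degrees=True)*Ro.from_euler("y",-15,degrees=True)*Ro.from_euler("x",180,degrees=True)),(G-[60,0,0],RT)])
E
```

```text
[ 610.96984976 -296.29368925  205.        ] [ 0.49982866  0.01308847 -0.8660254 ] [ 632.96231091 -295.71779638  166.89488223]
[0.081, 0.698, -0.05] [-0.008, 0.082, 0.065]
[-0.115, 1.811, 0.015] [-0.017, 0.165, 0.064]
```

Request:
{"method": "step_arm", "body": {"targets": [{"dp":[0.01,0.08,-0.02],"angular":[-0.001,0.01,0.008],"fingers":1},{"dp":[0.02,0.2,-0.03],"angular":[-0.002,0.025,0.02],"fingers":1},{"dp":[0.04,0.35,-0.05],"angular":[-0.004,0.04,0.032],"fingers":1},{"dp":[0.06,0.5,-0.05],"angular":[-0.006,0.06,0.048],"fingers":1},{"dp":[0.08,0.65,-0.05],"angular":[-0.008,0.08,0.064],"fingers":1},{"dp":[0.05,0.8,-0.05],"angular":[-0.011,0.11,0.064],"fingers":1},{"dp":[0.02,0.92,-0.04],"angular":[-0.014,0.14,0.064],"fingers":1},{"dp":[0,1,-0.03],"angular":[-0.017,0.165,0.064],"fingers":1}]}}

```text
time: 20.1
tool_pos: [556.5, -134.8, 172.0]
tcp_rot: [179.9, -30.0, 1.4]
ft_force: [0.3, 0.3, -0.3]
finger_gap: 21.8
grip_force: 24.5
```

```bash
python3 - <<'E'
from h import *
G=FOC+44*RT.apply([0,0,1])
plan([(G-[60,0,0],RT),(G,RT)])
E
```

```text
[0.042, 0.806, 0.055] [0.001, 0.0, -0.001]
[0.302, 0.813, 0.205] [0.001, 0.0, -0.001]
```

Request:
{"method": "step_arm", "body": {"targets": [{"dp":[0.01,0.15,0.01],"angular":[0.001,0,-0.001],"fingers":1},{"dp":[0.02,0.32,0.02],"angular":[0.001,0,-0.001],"fingers":1},{"dp":[0.03,0.48,0.03],"angular":[0.001,0,-0.001],"fingers":1},{"dp":[0.04,0.62,0.04],"angular":[0.001,0,-0.001],"fingers":1},{"dp":[0.042,0.72,0.055],"angular":[0.001,0,-0.001],"fingers":1},{"dp":[0.042,0.78,0.055],"angular":[0.001,0,-0.001],"fingers":1},{"dp":[0.042,0.806,0.055],"angular":[0.001,0,-0.001],"fingers":1},{"dp":[0.042,0.806,0.055],"angular":[0.001,0,-0.001],"fingers":1}]}}

```text
time: 21.1
tool_pos: [574.2, -293.4, 167.3]
tcp_rot: [-179.9, -29.8, 1.7]
ft_force: [0.5, 0.1, 0.5]
finger_gap: 21.4
grip_force: 24.5
```

Request:
{"method": "step_arm", "body": {"targets": [{"dp":[0.04,0,0.02],"angular":[0,0,0],"fingers":1},{"dp":[0.09,0,0.05],"angular":[0,0,0],"fingers":1},{"dp":[0.14,0,0.08],"angular":[0,0,0],"fingers":1},{"dp":[0.19,0.002,0.11],"angular":[0,0,0],"fingers":1},{"dp":[0.23,0.004,0.13],"angular":[0,0,0],"fingers":1},{"dp":[0.26,0.006,0.15],"angular":[0,0,0],"fingers":1},{"dp":[0.26,0.006,0.15],"angular":[0,0,0],"fingers":1},{"dp":[0.26,0.006,0.15],"angular":[0,0,0],"fingers":1}]}}

```text
time: 22.1
tool_pos: [634.2, -292.8, 167.1]
tcp_rot: [-179.9, -29.8, 1.7]
ft_force: [-0.4, 0.3, -0.3]
finger_gap: 21.7
grip_force: 24.5
```

```bash
python3 - <<'E'
from h import *
from bench import *
a=snapshot("scene");r=[pinpoint("scene",n) for n in("red_vial_mid","red_vial","camera_head","focus_point")]
r+=[[dict(at=d["at"],conf=d["conf"]) for d in masks_of("scene","red_vial")]]
b=snapshot("top");r+=[pinpoint("top",n) for n in("red_vial_mid","red_vial","camera_head","focus_point")]
for x in r: print([(np.round(d["at"],1).tolist(),round(d["conf"],2)) for d in x[:2]])
s=sense();T=s["tool_pos"];tz=RT.apply([0,0,1]);print(T,s["tcp_rot"])
A=T-44*tz;B=T+[0,0,40]-4*tz
for X in(FOC,A,B): print("FOC A B",X.round(),[proj(c,X).round(1).tolist() for c in P])
w=lambda im,x,y,n:cv2.resize(im[y:y+n,x:x+n],(400,400),interpolation=cv2.INTER_CUBIC)
S=w(a,330,150,80);To=w(b,320,120,80)
for X,col in((A,(0,255,0)),(A-26*tz,(0,255,0)),(A+26*tz,(0,255,0)),(LENS,(0,255,255))):
  for im,c,o in((S,"scene",(330,150)),(To,"top",(320,120))):
    u=((proj(c,X)[0]-o+.5)*5).astype(int);cv2.circle(im,tuple(map(int,u)),3,col,1)
cv2.imwrite("pics/c7.png",np.hstack([S,To]))
E
```

```text
[([371.9, 218.3], 0.54), ([388.0, 185.3], 0.37)]
[([388.6, 183.3], 0.51), ([369.9, 222.8], 0.36)]
[([387.0, 181.6], 0.63)]
[([210.7, 243.6], 0.48)]
[]
[([367.2, 188.2], 0.51)]
[([366.9, 180.6], 0.44)]
[([372.8, 146.4], 0.76), ([224.3, 232.7], 0.44)]
[]
[ 634.39036881 -292.76407195  167.27708593] [-179.91907566  -29.80826446    1.69435522]
FOC A B [ 611. -296.  205.] [[[371.6, 217.3]], [[370.4, 187.5]]]
FOC A B [ 612. -293.  205.] [[[370.6, 216.6]], [[369.3, 187.0]]]
FOC A B [ 632. -293.  211.] [[[373.9, 211.3]], [[369.3, 179.3]]]
```

View pics/c7.png

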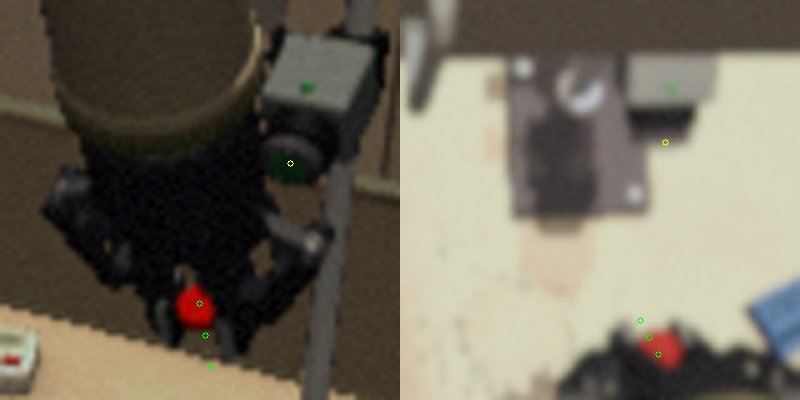

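The cap shows at scene (196,307) and top (663,350), within about 1 px of the predicted vial position. That puts the vial's middle within a few mm of the focus point and 11 cm from the lens, and the arm is still. Handing in.

```bash
python3 - <<'E'
from h import *
from bench import *
print(tri(np.array([387,181.6]),np.array([372.8,146.4])),sense()["qd"].round(2),sense()["grip_force"])
print(hand_in())
E
```

```text
[ 709.35979806 -292.62594816  260.3619337 ] [ 0.02  0.05 -0.03  0.05 -0.03  0.06] 24.512030482292175
the job is handed in; nothing more can be done
None
```

I opened the hood to its stop and handed in the job with the gripper holding the red-capped vial still, cap up, about 3–5 mm from my estimate of the focus point; no verdict came back.

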